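# Press the snap lid shut around the tub

## Task

The blue lid is only laid on the white tub: all four sections of its rim still stand up. Press the rim down with the fingertips, all the way round, until every section has clicked fully down. Do not lift or shift the tub, and leave the bottle, the jar and the carton as they stand.

Things in the scene. Friction and masses are not known exactly. Their poses are not given: they have to be found in the camera images.
- tub: Full white round tub, about 1.4 kg, loose on the table; 148 mm wide, green band, blue lid 164 mm across. Origin: centre of its underside, z up. Lid middle: fixed disc 104 mm across, its top 104 mm up, label on it. Around it the blue rim, a ring 55 to 82 mm from the axis, cut into four separate sections of 84 degrees each, centred on the tub's +x (a), +y (b), -x (c), -y (d).
- rim_a (a joint): How far the rim section on the tub's +x side is pressed down, in m: 0 = raised (top 117 mm above the table), 0.010 = clicked fully down (top 107 mm above the table). Moves straight down; takes about 8 N to start, less further on; past 0.006 it snaps home by itself onto a solid stop, let go before 0.004 it springs back up. While raised, a yellow stripe shows under its edge.
- press_a (a point): Point on the top face of the rim section on the tub's +x side, mid-length and mid-width, 68.5 mm from the tub's axis; moves with the section. The section is 27 mm wide (radially) and about 100 mm long here.
- rim_b (a joint): How far the rim section on the tub's +y side is pressed down, in m: 0 = raised (top 117 mm above the table), 0.010 = clicked fully down (top 107 mm above the table). Moves straight down; takes about 8 N to start, less further on; past 0.006 it snaps home by itself onto a solid stop, let go before 0.004 it springs back up. While raised, a yellow stripe shows under its edge.
- press_b (a point): Point on the top face of the rim section on the tub's +y side, mid-length and mid-width, 68.5 mm from the tub's axis; moves with the section. The section is 27 mm wide (radially) and about 100 mm long here.
- rim_c (a joint): How far the rim section on the tub's -x side is pressed down, in m: 0 = raised (top 117 mm above the table), 0.010 = clicked fully down (top 107 mm above the table). Moves straight down; takes about 8 N to start, less further on; past 0.006 it snaps home by itself onto a solid stop, let go before 0.004 it springs back up. While raised, a yellow stripe shows under its edge.
- press_c (a point): Point on the top face of the rim section on the tub's -x side, mid-length and mid-width, 68.5 mm from the tub's axis; moves with the section. The section is 27 mm wide (radially) and about 100 mm long here.
- rim_d (a joint): How far the rim section on the tub's -y side is pressed down, in m: 0 = raised (top 117 mm above the table), 0.010 = clicked fully down (top 107 mm above the table). Moves straight down; takes about 8 N to start, less further on; past 0.006 it snaps home by itself onto a solid stop, let go before 0.004 it springs back up. While raised, a yellow stripe shows under its edge.
- press_d (a point): Point on the top face of the rim section on the tub's -y side, mid-length and mid-width, 68.5 mm from the tub's axis; moves with the section. The section is 27 mm wide (radially) and about 100 mm long here.
- bottle: Bystander: amber bottle, 52 mm diameter, 135 mm high, yellow label, black cap. Origin: centre of its underside.
- jar: Bystander: small white jar, 64 mm diameter, 85 mm high, orange label, red cap. Origin: centre of its underside.
- carton: Bystander: white carton with a red band, 45 x 60 mm, 110 mm high. Origin: centre of its underside.
Not all that is in view belongs to the job. Of the things like the tub, leave any that is purple; of the rest the larger one is meant.

How it is judged:
By the outcome, as a careful person would: the job done as asked, in the order asked, and still so for the second after the job is handed in, with the robot touching nothing.
It also fails if it takes over 48 s, if anything falls off the work surface, if the arm or the gripper's body presses on something with over 40 N, if the wrist force passes 120 N, or if a joint passes its speed limit or range.

## Robot

A 6-joint arm with a two-finger parallel gripper is mounted at the origin on the work surface. World frame = base frame: x ahead of the robot, y to its left, z up, the work surface at z = 0. Lengths are in mm, angles in degrees, forces in N, time in s.
With the tool pointing down it reaches from about 300 to 850 mm from the base axis. Payload 4.2 kg.
Tool frame: the origin (TCP) lies midway between the tips of the shut fingers; the grasp point (between the pads) lies 19 mm behind it; y points along the fingers, z is the direction in which the jaws open and shut, and the axes are right-handed (so a half turn about y gives the same grasp; the last joint's range is limited). The gripper opens to 91 mm and grips with 3 to 60 N. Pads are 32 mm wide; open, the fingers measure 118 mm over their backs; the gripper's body (76 mm by 178 mm) begins 60 mm behind the grasp point.
Start: joints at [-64.343, 18.312, 89.639, -0, 72.044, -1.146], TCP at [259.287, -513.238, 213.976] pointing down, gripper open.
Joint ranges: [-177.97, 177.97], [-48.28, 115.42], [12.27, 149.76], [-77.06, 257.06], [2.81, 150.46], [-146.56, 146.56]. Speed limits (degrees/s): [147.25, 147.25, 180, 180, 180, 180].

## Interface

Orientations are given as [roll, pitch, yaw] about the fixed x, y, z axes, in that order (R = Rz(yaw) Ry(pitch) Rx(roll)).
In Python, from workcell import env gives the robot as it stands.
- The arm moves only by the shell command python3 -m handwheel 'ROWS' [FORCE]. ROWS is JSON, a list of rows, each a list of 3 entries, a list of its own where there are three numbers: the opening, from 0 (shut) to 1 (fully open), then the shift along the tool's x, y, z in mm, then the turn, a rotation vector about the tool's x, y, z in degrees. A call has exactly 10 rows; each row shifts and turns the commanded pose from where the row before left it, along the tool's axes as they then stand; what a row does not reach is not made up. A row lasts 1/12 s, in which the tool goes at most 41.7 mm and 7.16 degrees, less where a joint would pass 70% of its speed; a pose out of reach is approached as far as the arm can. A call is refused whole if a number of a shift passes 41.7 or a number of a turn 7.16, either way. A call with a gripper value outside its range is refused whole. The fingers move at their own pace and stop on an object; FORCE is the grip in N (left out, the last holds). Time passes only in rows, so rows that do not move let the fingers close, or fill a call up. It gives the time, the measured TCP pose, the force and the opening at its end, in the units of the state.
- env.state(): the state, without advancing time (a new reading comes with each control period).
- env.grab_frame(name): name is "scene" or "top" or "wrist"; returns the picture (400x640x3 uint8, red, green, blue); there is no depth.
- env.camera_info(name): a dict with "fx", "fy", "cx", "cy" (pixels), "k1" (the pictures are not rectified: a ray, as slopes to the right and down, at radius r is drawn at 1 + k1 r^2 times it, then the intrinsics apply), "camera_from_world" (4x4, takes a point from world to camera coordinates); the wrist camera has in their place "mount" (4x4, takes a point from camera to tool coordinates, whose origin is the TCP and whose axes are the tool frame's). Camera axes: x right, y down, z forward; pixel columns grow to the right and rows downward; lengths in mm; the calibration is good to about 2 mm. A picture is of the moment at which its call begins: read the wrist's pose just before it. camera_info takes no time and is no camera call.
- env.job_done(): hands the job in, once; it reports no verdict.
Trained networks look in the newest picture that a camera, given by its name, has taken for a name from the list of things; names that differ only in an ending like _2 or _b are one class to them, and where a whole thing is asked for, a point or a joint stands for the part that bears it (a point fixed in the world has none). Each returns a list of dicts, best first, with "p" (0 to 1); they miss things now and then, are a little off and sometimes report something else, mostly with a low value. They report only what shows in the picture. A call takes as long as a camera call. They do not tell look-alikes from the thing itself.
- env.masks_of(camera, label): "region" (400x640 bool, what is visible of it) and "location" ([column, row] in pixels, amid what is visible of it).
The state is a dict: "time_s": time; "qpos": joint angles; "qvel": joint speeds; "effort": joint torques, N m; "ee_pos": TCP position; "ee_rot": TCP orientation; "force": force on the tool from outside, world axes, zero at the start; "torque": the same for the moment, N m; "gripper_width": finger opening in mm.
Only numpy, scipy, OpenCV 4.12 (cv2) and the standard library are available. Lean on these libraries where they do the work, as an engineer would, in place of code of your own. Each camera call takes 0.05 s, during which the arm holds its last target.

## Working session

There is one attempt and no reset: what is moved stays moved. The work goes in short steps, Python scripts to look and compute and a shell command to move; the robot and the scene stay as the last step left them, time stands still between calls to the robot, and variables do not carry over. Pictures are saved under pics/ and viewed, and the job is handed in when it is done.

```bash
ls; mkdir -p pics
python3 - <<'E'
from workcell import env
import cv2
for n in ("scene","top"):
    f=env.grab_frame(n); cv2.imwrite(f"pics/{n}0.png",f[:,:,::-1])
s=env.state(); print({k:s[k] for k in("time_s","ee_pos","ee_rot","force","gripper_width")})
for n in("scene","top","wrist"): print(env.camera_info(n))
E
```

```text
pics
{'time_s': 0.1, 'ee_pos': array([ 259.1022947 , -512.82164921,  213.22255188]), 'ee_rot': array([-9.00886211e+01,  3.51325997e-03, -1.53198305e+02]), 'force': array([ 0.57873145,  0.68648351, -0.25220034]), 'gripper_width': 91.32046254719192}
{'fx': 361.10617128259605, 'fy': 361.10617128259605, 'cx': 318.4710175047816, 'cy': 197.98044170108844, 'k1': 0.013858162664235014, 'camera_from_world': array([[-7.27103361e-01,  6.86452643e-01, -1.01720887e-02,
         3.63350770e+02],
       [ 4.72003356e-01,  4.89085592e-01, -7.33490365e-01,
        -1.96988189e+02],
       [-4.98531378e-01, -5.38124569e-01, -6.79623729e-01,
         1.28010977e+03],
       [ 0.00000000e+00,  0.00000000e+00,  0.00000000e+00,
         1.00000000e+00]])}
{'fx': 379.9708737134871, 'fy': 379.9708737134871, 'cx': 327.64558630840855, 'cy': 195.76898262192177, 'k1': -0.04209500257765277, 'camera_from_world': array([[-2.66334755e-04, -9.99871482e-01, -1.60296458e-02,
         4.84898744e+01],
       [-9.80398576e-01,  3.41931005e-03, -1.96994770e-01,
         5.60011908e+02],
       [ 1.97024263e-01,  1.56629754e-02, -9.80273488e-01,
         7.48630706e+02],
       [ 0.00000000e+00,  0.00000000e+00,  0.00000000e+00,
         1.00000000e+00]])}
{'fx': 315.8554356146387, 'fy': 315.8554356146387, 'cx': 317.6792165674881, 'cy': 197.49850613283357, 'k1': -0.0174976700925986, 'mount': array([[-5.55774613e-04,  9.59033583e-01,  2.83291861e-01,
        -8.01384431e+01],
       [ 8.30958218e-04, -2.83291364e-01,  9.59033530e-01,
        -1.71146344e+02],
       [ 9.99999500e-01,  7.68410190e-04, -6.39470689e-04,
        -1.09236721e+00],
       [ 0.00000000e+00,  0.00000000e+00,  0.00000000e+00,
         1.00000000e+00]])}
```

View pics/scene0.png

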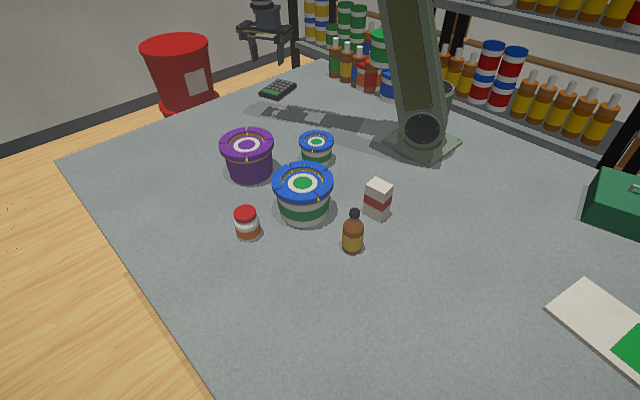

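View pics/top0.png

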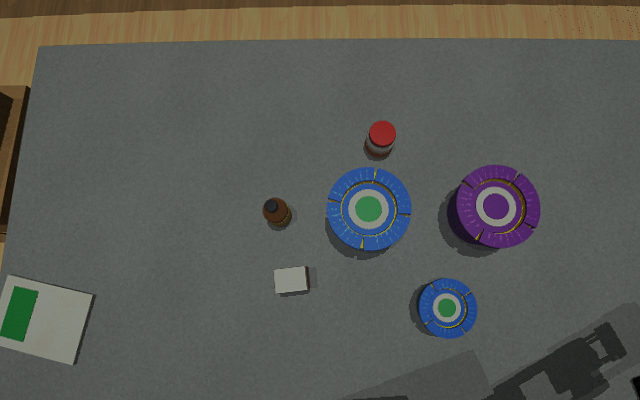

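Scene: the target is the blue-lidded tub at top-view (369,209). The purple one at (497,206) and the small one at (447,308) are decoys. Nearby are the jar (381,138), bottle (277,211) and carton (292,280).

```bash
cat > h.py <<'E'
import numpy as np, cv2
from workcell import env
def ray(cam,px):
    c=env.camera_info(cam); T=np.array(c["camera_from_world"])
    K=np.array([[c["fx"],0,c["cx"]],[0,c["fy"],c["cy"]],[0,0,1]])
    u=cv2.undistortPoints(np.array(px,float).reshape(-1,1,2),K,np.array([c["k1"],0,0,0,0.]))[:,0]
    d=np.c_[u,np.ones(len(u))]@T[:3,:3]; o=-T[:3,:3].T@T[:3,3]
    return o,d
def onz(cam,px,z):
    o,d=ray(cam,px); return (o+d*((z-o[2])/d[:,2])[:,None])[:,:2]
def proj(cam,P):
    c=env.camera_info(cam); T=np.array(c["camera_from_world"])
    K=np.array([[c["fx"],0,c["cx"]],[0,c["fy"],c["cy"]],[0,0,1]])
    return cv2.projectPoints(np.array(P,float),cv2.Rodrigues(T[:3,:3])[0],T[:3,3],K,np.array([c["k1"],0,0,0,0.]))[0][:,0]
E
python3 - <<'E'
from h import *
f=env.grab_frame("top"); g=env.grab_frame("scene")
cv2.imwrite("pics/topz.png",cv2.resize(f[155:265,310:430,::-1],None,fx=5,fy=5,interpolation=cv2.INTER_CUBIC))
hsv=cv2.cvtColor(f,cv2.COLOR_RGB2HSV)
# green label disc centre at z=104
for cam,im,box in(("top",f,(190,230,350,390)),("scene",g,(172,196,285,322))):
    hsv=cv2.cvtColor(im,cv2.COLOR_RGB2HSV); m=cv2.inRange(hsv,(50,100,40),(80,255,255))
    r=np.zeros_like(m); a,b,c,d=box; r[a:b,c:d]=m[a:b,c:d]
    n,l,st,ce=cv2.connectedComponentsWithStats(r); i=1+st[1:,4].argmax(); print(cam,ce[i],st[i],onz(cam,[ce[i]],104))
for o,z in(("tub",110),("jar",80),("bottle",130),("carton",105)):
    for q in env.masks_of("top",o): print(o,q["p"],q["location"],onz("top",[q["location"]],z))
E
```

```text
top [368.11046512 208.51937984] [356 196  26  26 516] [[524.52862379 -33.18168419]]
scene [302.07909605 182.34463277] [293 177  19  12 177] [[526.05058954 -34.42935233]]
tub 0.75 [366.9, 205.4] [[529.73758126 -30.38886033]]
tub 0.64 [398.3, 190.9] [[558.59069142 -92.98742918]]
tub 0.61 [442.2, 307.1] [[ 336.38823816 -167.38166595]]
tub 0.56 [493.2, 209.1] [[ 521.46521609 -278.16802759]]
jar 0.75 [380.4, 138.9] [[677.66588511 -64.62497936]]
jar 0.34 [385.8, 238.1] [[468.24239927 -69.63066606]]
bottle 0.95 [275.7, 214.0] [[510.13152453 145.35140024]]
carton 0.59 [290.2, 279.7] [[387.04058133 118.22630515]]
```

View pics/topz.png

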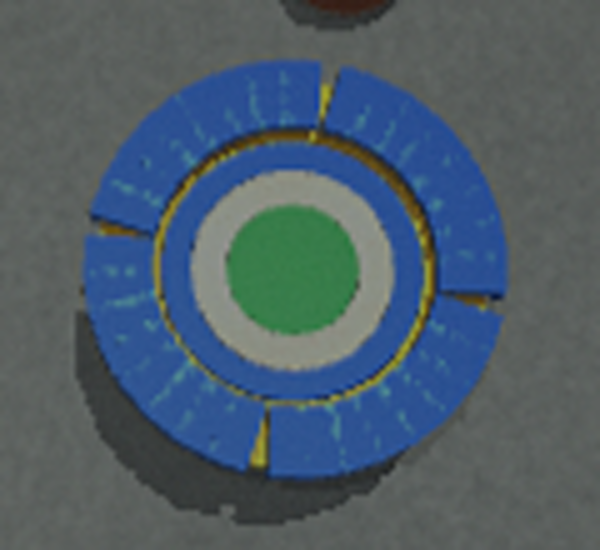

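Gaps between sections lie at full-picture pixels of about (375,174.6), (404,214.6), (362.4,242.6) and (334.4,200.6).

```bash
cat >> h.py <<'E'
from scipy.spatial.transform import Rotation as Ro
def axes(s=None):
    s=s or env.state(); return Ro.from_euler("xyz",s["ee_rot"],degrees=True).as_matrix()
def togo(P):
    s=env.state(); return axes(s).T@(np.array(P)-s["ee_pos"])
E
python3 - <<'E'
from h import *
C=np.array([525.3,-33.8])
g=onz("top",[(375,174.6),(404,214.6),(362.4,242.6),(334.4,200.6)],112)
a=np.degrees(np.arctan2(*(g-C).T[::-1])); print(g,np.linalg.norm(g-C,axis=1),a,g.mean(0))
y=np.degrees(np.angle(np.exp(4j*np.radians(a)).mean()))/4; print("gap phase",y)
C2=C
img=env.grab_frame("top")[:,:,::-1].copy()
for k in range(4):
    t=np.radians(y+45+90*k); p=[*(C+67*np.array([np.cos(t),np.sin(t)])),0]
    print(k,np.round(p[:2],1),"togo at 135:",togo([p[0],p[1],135]).round(1), proj("top",[[p[0],p[1],117]]))
    for r in(55,67,82):
      q=proj("top",[[C[0]+r*np.cos(t+d),C[1]+r*np.sin(t+d),117] for d in np.linspace(-.73,.73,9)])
      for u in q: cv2.circle(img,tuple(int(round(v*8)) for v in u),6,(0,0,255),-1,cv2.LINE_AA,3)
cv2.imwrite("pics/ov.png",cv2.resize(img[155:265,310:430],None,fx=5,fy=5))
E
```

```text
[[ 591.45395225  -47.58931493]
 [ 510.97877368 -102.00659722]
 [ 456.95355209  -20.13407906]
 [ 539.15076102   33.30130934]] [67.57581375 69.69388372 69.69931375 68.51590542] [ -11.77429979 -101.858042    168.69278292   78.33705541] [524.63425976 -34.10717047]
gap phase -11.650631893450369
0 [581.3   3. ] togo at 135: [-520.2   78.9 -315.6] [[349.68590394 179.07156299]]
1 [488.5  22.2] togo at 135: [-446.    78.9 -374.5] [[340.29115323 226.00356515]]
2 [469.3 -70.6] togo at 135: [-387.    78.9 -300.3] [[388.90258131 235.82949101]]
3 [562.1 -89.8] togo at 135: [-461.2   78.9 -241.4] [[397.1824753  188.38877659]]
```

View pics/ov.png

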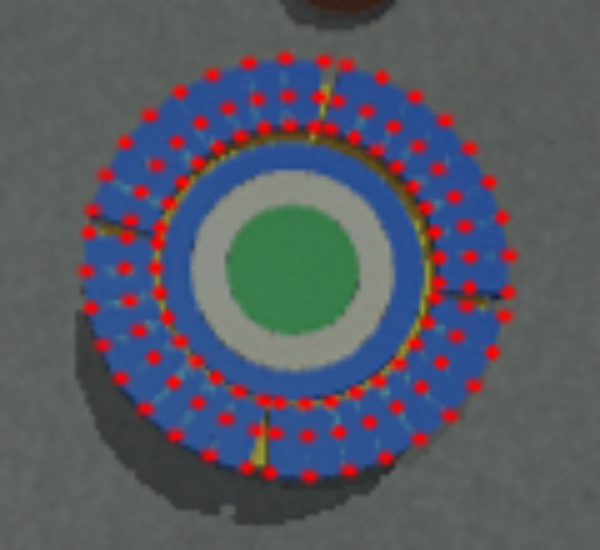

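The model overlay matches all four sections. I'll move over section 2 first, with the gripper shut.

```bash
python3 -m handwheel '[[0,[-28,0,-22],[0,0,0]],[0,[-28,0,-22],[0,0,0]],[0,[-28,0,-22],[0,0,0]],[0,[-28,0,-22],[0,0,0]],[0,[-28,0,-22],[0,0,0]],[0,[-28,0,-22],[0,0,0]],[0,[-28,0,-22],[0,0,0]],[0,[-28,0,-22],[0,0,0]],[0,[-28,0,-22],[0,0,0]],[0,[-28,0,-22],[0,0,0]]]' 20
python3 -c "
from h import *
print(togo([469.3,-70.6,128]).round(1))"
```

```text
time_s: 1.28
ee_pos: [410.4, -189.0, 214.2]
ee_rot: [-90.0, 0.0, -153.2]
force: [-0.2, 0.7, -0.2]
gripper_width: 27.4
[-105.9   86.2  -79.2]
```

```bash
python3 -m handwheel '[[0,[-25,0,-20],[0,0,0]],[0,[-25,0,-20],[0,0,0]],[0,[-25,0,-18],[0,0,0]],[0,[-20,10,-14],[0,0,0]],[0,[-11,25,-8],[0,0,0]],[0,[0,25,0],[0,0,0]],[0,[0,15,0],[0,0,0]],[0,[0,10,0],[0,0,0]],[0,[0,0,0],[0,0,0]],[0,[0,0,0],[0,0,0]]]'
python3 -c "
from h import *
print(togo([469.3,-70.6,128]).round(1),env.state()['gripper_width'])
f=env.grab_frame('scene');g=env.grab_frame('top')
cv2.imwrite('pics/s1.png',np.hstack([cv2.resize(x[y:y+100,a:a+130,::-1],None,fx=3,fy=3) for x,y,a in((f,135,240),(g,160,300))]))"
```

```text
time_s: 2.12
ee_pos: [468.5, -71.4, 128.8]
ee_rot: [-90.0, -0.0, -153.2]
force: [-0.2, 0.3, -0.0]
gripper_width: 0.7
[-1.1  0.8 -0.3] 0.7112221465708736
```

View pics/s1.png

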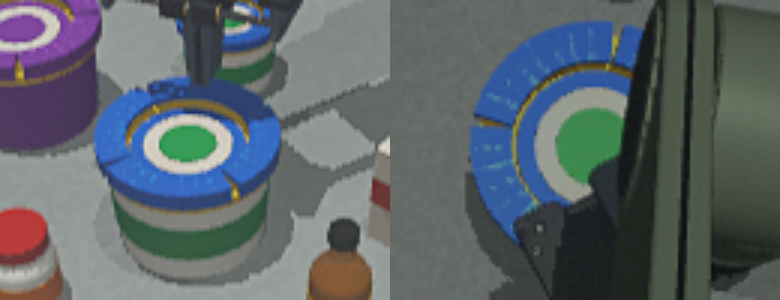

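The shut fingertips sit over the far (robot-side) section in the scene view. Pressing down now.

```bash
python3 -m handwheel '[[0,[0,8,0],[0,0,0]],[0,[0,3,0],[0,0,0]],[0,[0,2,0],[0,0,0]],[0,[0,2,0],[0,0,0]],[0,[0,2,0],[0,0,0]],[0,[0,1,0],[0,0,0]],[0,[0,1,0],[0,0,0]],[0,[0,1,0],[0,0,0]],[0,[0,1,0],[0,0,0]],[0,[0,0,0],[0,0,0]]]'
```

```text
time_s: 3.05
ee_pos: [468.4, -71.4, 107.7]
ee_rot: [-90.0, -0.0, -153.2]
force: [0.1, 0.2, -0.6]
gripper_width: 0.7
```

Tip at 107.7 with no force, so the section has snapped away. I'll press 2 mm more to feel the stop, then lift.

```bash
python3 -m handwheel '[[0,[0,1,0],[0,0,0]],[0,[0,1,0],[0,0,0]],[0,[0,0,0],[0,0,0]],[0,[0,0,0],[0,0,0]],[0,[0,0,0],[0,0,0]],[0,[0,0,0],[0,0,0]],[0,[0,0,0],[0,0,0]],[0,[0,0,0],[0,0,0]],[0,[0,0,0],[0,0,0]],[0,[0,0,0],[0,0,0]]]'
python3 -m handwheel '[[0,[0,-8,0],[0,0,0]],[0,[0,-14,0],[0,0,0]],[0,[-15,0,12],[0,0,0]],[0,[-15,0,12],[0,0,0]],[0,[-15,0,12],[0,0,0]],[0,[-15,0,12],[0,0,0]],[0,[-15,0,11],[0,0,0]],[0,[0,0,0],[0,0,0]],[0,[0,0,0],[0,0,0]],[0,[0,0,0],[0,0,0]]]'
python3 -c "
from h import *
print(togo([562.1,-89.8,128]).round(1))
f=env.grab_frame('scene');g=env.grab_frame('top')
cv2.imwrite('pics/s2.png',np.hstack([cv2.resize(x[y:y+100,a:a+130,::-1],None,fx=3,fy=3) for x,y,a in((f,135,240),(g,160,300))]))"
```

```text
time_s: 3.88
ee_pos: [468.7, -71.4, 107.0]
ee_rot: [-90.0, 0.0, -153.2]
force: [-2.1, 1.9, 7.0]
gripper_width: 0.5
time_s: 4.72
ee_pos: [561.0, -90.0, 127.7]
ee_rot: [-90.1, -0.1, -153.2]
force: [-0.6, -0.5, -0.1]
gripper_width: 0.3
[-1.1 -0.3  0.3]
```

View pics/s2.png

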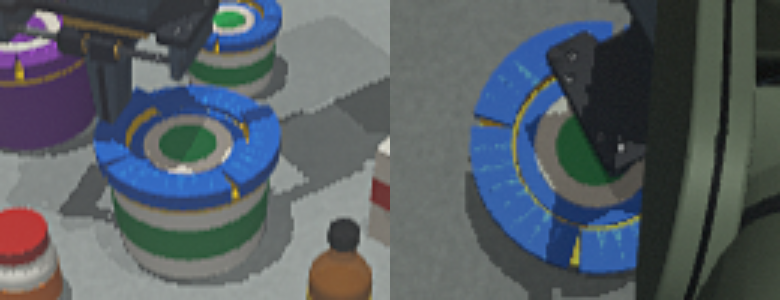

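The first section hit its stop at z=107 (7 N) and shows lower in the picture. The tips are now above the next section.

```bash
python3 -m handwheel '[[0,[-1,7,0],[0,0,0]],[0,[0,3,0],[0,0,0]],[0,[0,2,0],[0,0,0]],[0,[0,2,0],[0,0,0]],[0,[0,2,0],[0,0,0]],[0,[0,2,0],[0,0,0]],[0,[0,2,0],[0,0,0]],[0,[0,2,0],[0,0,0]],[0,[0,0,0],[0,0,0]],[0,[0,0,0],[0,0,0]]]'
python3 -c "
from h import *
print(togo([581.3,3,128]).round(1))"
```

```text
time_s: 5.65
ee_pos: [563.0, -89.9, 107.0]
ee_rot: [-90.0, 0.0, -153.2]
force: [-3.1, 0.4, 8.6]
gripper_width: 0.8
[-58.2 -21.  -74.6]
```

Home again at 107.0. On to section 0.

```bash
python3 -m handwheel '[[0,[0,-9,0],[0,0,0]],[0,[0,-14,0],[0,0,0]],[0,[-12,0,-15],[0,0,0]],[0,[-12,0,-15],[0,0,0]],[0,[-12,0,-15],[0,0,0]],[0,[-12,0,-15],[0,0,0]],[0,[-10,0,-14],[0,0,0]],[0,[0,0,0],[0,0,0]],[0,[0,0,0],[0,0,0]],[0,[0,0,0],[0,0,0]]]'
python3 -c "
from h import *
print(togo([581.3,3,128]).round(1))
f=env.grab_frame('scene');g=env.grab_frame('top')
cv2.imwrite('pics/s3.png',np.hstack([cv2.resize(x[y:y+100,a:a+130,::-1],None,fx=3,fy=3) for x,y,a in((f,135,240),(g,160,300))]))"
```

```text
time_s: 6.48
ee_pos: [581.3, 1.9, 128.9]
ee_rot: [-90.0, -0.0, -153.2]
force: [-0.1, -0.1, 0.5]
gripper_width: 0.8
[-0.5  0.9 -1. ]
```

View pics/s3.png

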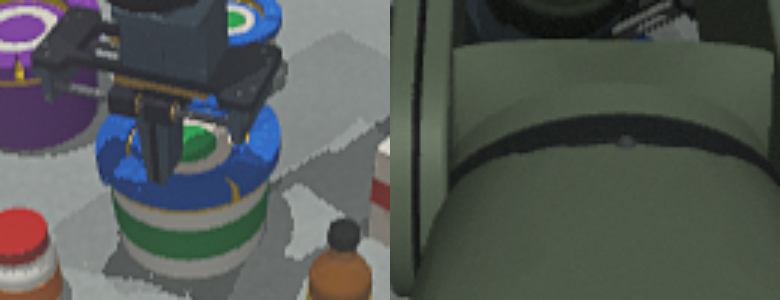

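The tips are above the near section.

```bash
python3 -m handwheel '[[0,[0,8,-1],[0,0,0]],[0,[0,3,0],[0,0,0]],[0,[0,2,0],[0,0,0]],[0,[0,2,0],[0,0,0]],[0,[0,2,0],[0,0,0]],[0,[0,2,0],[0,0,0]],[0,[0,2,0],[0,0,0]],[0,[0,2,0],[0,0,0]],[0,[0,0,0],[0,0,0]],[0,[0,0,0],[0,0,0]]]'
python3 -c "
from h import *
print(togo([488.5,22.2,128]).round(1))"
```

```text
time_s: 7.42
ee_pos: [581.0, 3.3, 107.0]
ee_rot: [-90.0, 0.0, -153.2]
force: [-2.4, 0.1, 7.3]
gripper_width: 0.7
[ 74.  -21.1 -58.6]
```

```bash
python3 -m handwheel '[[0,[0,-9,0],[0,0,0]],[0,[0,-14,0],[0,0,0]],[0,[15,0,-12],[0,0,0]],[0,[15,0,-12],[0,0,0]],[0,[15,0,-12],[0,0,0]],[0,[15,0,-12],[0,0,0]],[0,[14,0,-11],[0,0,0]],[0,[0,0,0],[0,0,0]],[0,[0,0,0],[0,0,0]],[0,[0,0,0],[0,0,0]]]'
python3 -c "
from h import *
print(togo([488.5,22.2,128]).round(1))
f=env.grab_frame('scene')
cv2.imwrite('pics/s4.png',cv2.resize(f[135:235,240:400,::-1],None,fx=4,fy=4))"
```

```text
time_s: 8.25
ee_pos: [489.6, 22.6, 129.4]
ee_rot: [-89.9, 0.1, -153.2]
force: [0.4, 0.6, 0.0]
gripper_width: 0.6
[ 1.1  1.4 -0.2]
```

View pics/s4.png

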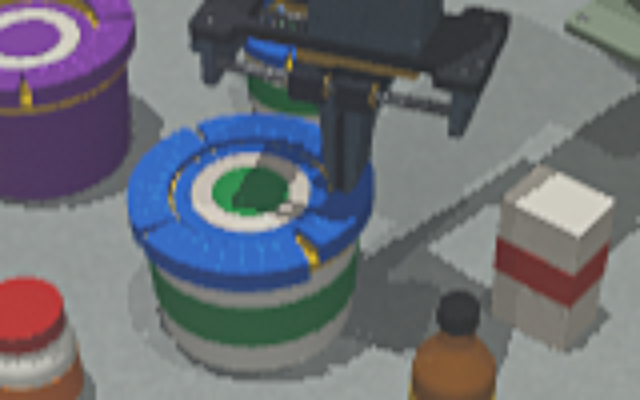

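The tips are above the last raised section, at about (345,190). The carton and bottle are clear.

```bash
python3 -m handwheel '[[0,[1,9,0],[0,0,0]],[0,[0,3,0],[0,0,0]],[0,[0,2,0],[0,0,0]],[0,[0,2,0],[0,0,0]],[0,[0,2,0],[0,0,0]],[0,[0,2,0],[0,0,0]],[0,[0,2,0],[0,0,0]],[0,[0,2,0],[0,0,0]],[0,[0,0,0],[0,0,0]],[0,[0,0,0],[0,0,0]]]'
python3 -m handwheel '[[0,[0,-10,0],[0,0,0]],[0,[0,-20,0],[0,0,0]],[0,[0,-25,0],[0,0,0]],[0,[0,-25,0],[0,0,0]],[0,[10,-10,10],[0,0,0]],[0,[20,0,20],[0,0,0]],[0,[25,0,20],[0,0,0]],[0,[25,0,20],[0,0,0]],[0,[25,0,20],[0,0,0]],[0,[25,0,20],[0,0,0]]]'
python3 -m handwheel '[[0,[25,0,20],[0,0,0]],[0,[25,0,20],[0,0,0]],[0,[25,0,20],[0,0,0]],[0,[25,0,20],[0,0,0]],[0,[25,0,20],[0,0,0]],[0,[25,0,20],[0,0,0]],[0,[25,0,20],[0,0,0]],[0,[25,0,20],[0,0,0]],[0,[0,0,0],[0,0,0]],[0,[0,0,0],[0,0,0]]]'
python3 -c "
from h import *
f=env.grab_frame('scene');g=env.grab_frame('top')
cv2.imwrite('pics/s5.png',np.hstack([cv2.resize(x[y:y+130,a:a+130,::-1],None,fx=3,fy=3) for x,y,a in((f,130,240),(g,130,300))]))
cv2.imwrite('pics/s5t.png',g[:,:,::-1])
for cam,im,box in(('top',g,(190,230,350,390)),('scene',f,(172,196,285,322))):
    hsv=cv2.cvtColor(im,cv2.COLOR_RGB2HSV); m=cv2.inRange(hsv,(50,100,40),(80,255,255))
    r=np.zeros_like(m); a,b,c,d=box; r[a:b,c:d]=m[a:b,c:d]
    n,l,st,ce=cv2.connectedComponentsWithStats(r); i=1+st[1:,4].argmax(); print(cam,ce[i],st[i],onz(cam,[ce[i]],104))
"
```

```text
time_s: 9.13
ee_pos: [486.9, 22.2, 106.9]
ee_rot: [-90.0, -0.0, -153.2]
force: [-6.1, -0.0, 16.9]
gripper_width: 0.2
time_s: 9.97
ee_pos: [419.8, -135.6, 194.7]
ee_rot: [-90.0, -0.0, -153.2]
force: [-0.3, -0.9, 1.5]
gripper_width: 0.5
time_s: 10.8
ee_pos: [313.7, -368.4, 194.4]
ee_rot: [-90.1, -0.0, -153.4]
force: [0.3, 0.1, -0.9]
gripper_width: 0.9
top [368.09922179 208.5       ] [356 196  26  26 514] [[524.56744811 -33.16031993]]
scene [302.07909605 182.34463277] [293 177  19  12 177] [[526.05058954 -34.42935233]]
```

View pics/s5.png

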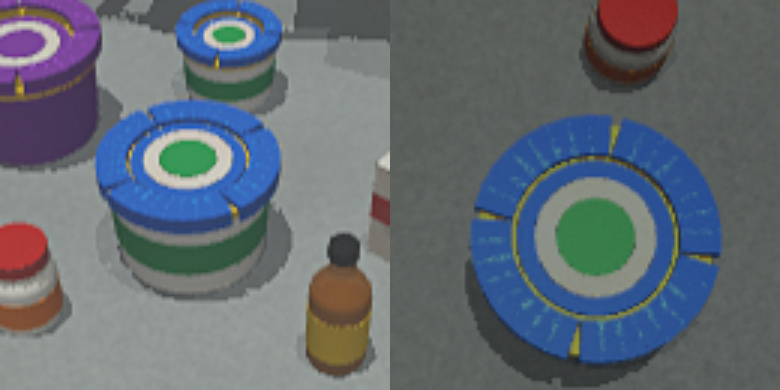

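View pics/s5t.png

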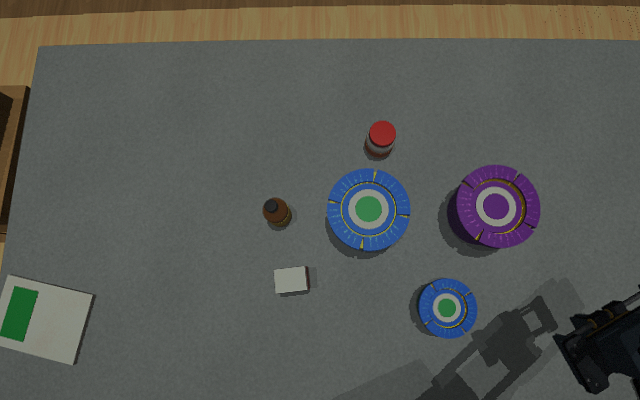

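The rim is level all round, with no stripe under its outer edge. The tub and the bystanders are unmoved, and the arm is clear at lower right.

```bash
python3 -c "
from workcell import env
print(env.job_done())"
```

```text
the job is handed in; nothing more can be done
None
```

I pressed all four rim sections of the larger blue-lidded tub down with the shut fingertips, then backed the arm away and handed the job in at about 11 s.

- **Sections down:** each one was pressed onto its solid stop. The tip read 106.9–107.0 mm, with 7 to 17 N upward on the tool. The final pictures show the rim level all round, with no yellow stripe under its outer edge. Some yellow still shows in the gaps between sections and around the inner edge.
- **Tub not moved:** its label centre, found in both fixed cameras, was within 0.1 px of where it started.
- **Others untouched:** the bottle, jar and carton, and the purple and small tubs, look unchanged in the final top view. I checked these by eye only.
- **Checks that disagreed:** the two cameras placed the tub centre about 2 mm apart, within their stated calibration. The trained network also gave several false tub hits and was a few mm off on the real one, so I used the label centre instead.

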